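# Put the set square away in its rack and lock it in

### The job

Put the yellow set square away: slide the red-knobbed keeper on the wooden rack all the way open, take the set square off the black display stand and slide it long edge down, apex up, into the empty slot until it rests on the slot's bottom, and let go. Then slide the keeper all the way shut again so that it covers the end of the set square. Do not push or knock over the other things on the desk.

Things in the scene. Friction and masses are not known exactly. Their poses are not given: they have to be found in the camera images.
- square: Yellow set square, 120 g, 8 mm thick: bar 180 x 28 mm high, on it a 45-degree triangle frame 120 mm wide, apex 88 mm above the long bottom edge, solid for 30 mm below the apex; bar ends stick out as 30 mm shoulders. Origin: middle of the long edge. x = plate normal, y = along the edge, z = to the apex. Same either way round. Starts on the stand, top leaning 20 degrees to the stand's -x.
- stand: Black steel display stand, fixed: foot 110 x 150 x 6 mm; ledge carrying the long edge 24 mm above the desk over the foot's middle, a 10 mm lip on its +x side, two back rests on its -x side up to 42 mm along the plate; above that the plate is free on both sides. Lift it off along the plate's own z. Origin: centre of the foot's underside; y along the ledge.
- rack: Light wood rack, fixed, 45 mm high; x from -30 to +85 mm, y from -110 to +180 mm. Origin: on the desk under the middle of the empty slot. Slots run along y: the empty one at x = 0; one at x = +65 mm with a fixed wooden set square of the same shape, apex 100 mm above the desk. The keeper is at the +y end.
- slot (a point): Middle of the empty slot's bottom, 12 mm above the desk, 33 mm below the rack's top; axes as the rack's. Slot 12 mm wide, 196 mm long (y -98 to +98), its sides flaring at 45 degrees to 24 mm in the top 6 mm. With the set square home its origin is here, its shoulders 5 mm below the rack's top.
- keeper (a joint): Sliding keeper, m: 0 = shut, 0.045 = fully open, opening to the rack's +y. Steel plate 30 x 58 x 6 mm, 1 mm above the rack's top. Shut, its inner end is at slot y = +72 mm: it blocks the empty slot, or covers a seated set square's shoulder; fully open it is 19 mm clear of the slot. Friction about 1.2 N, stays where left. Starts shut or up to 10 mm open.
- keeper_knob (a point): Centre of the part of the red knob to take hold of, 24 mm above the keeper plate's upper face, 76 mm above the desk. The knob is an upright block 16 mm (x of the rack) by 22 mm (y) and 38 mm high, top 90 mm above the desk. It moves with the keeper. Axes as the rack's.
- hourglass: Hourglass, 54 mm across, 100 mm high, standing behind (+x of) the rack. Leave alone. Origin: centre of its underside.
- tape: Orange roll of tape lying flat, 90 mm across, 20 mm high, on the robot's side of the stand. Leave alone. Origin: centre of its underside.
- eraser: White eraser, 30 x 60 x 16 mm, beyond the stand. Leave alone. Origin: centre of its underside.
- mug: Blue mug, 80 mm across, 90 mm high, at the far edge. Leave alone. Origin: centre of its underside.
- pencil_cup: Black cup of pencils, 72 mm across, pencils up to 150 mm high, at the far edge. Leave alone. Origin: centre of its underside.
- paperweight: Brass conical paperweight, 70 mm across, 45 mm high, at the far edge. Leave alone. Origin: centre of its underside.
Not all that is in view belongs to the job. Of the things like the square, leave any that is green; of the rest the smaller one is meant.

How it is judged:
By the outcome, as a careful person would: the job done as asked, in the order asked, and still so for the second after the job is handed in, with the robot touching nothing.
It also fails if it takes over 67 s, if anything falls off the work surface, if the arm or the gripper's body presses on something with over 40 N, if the wrist force passes 120 N, or if a joint passes its speed limit or range.

### The arm

A 6-joint arm with a two-finger parallel gripper is mounted at the origin on the work surface. World frame = base frame: x ahead of the robot, y to its left, z up, the work surface at z = 0. Lengths are in mm, angles in rad, forces in N, time in s.
With the tool pointing down it reaches from about 275 to 825 mm from the base axis. Payload 4.9 kg.
Tool frame: the origin (TCP) lies at the very end of the fingers, on their centre line; the grasp point (between the pads) lies 19 mm behind it; z points along the fingers, y is the line along which they close (so a half turn about z gives the same grasp; the last joint's range is limited). The gripper opens to 85 mm and grips with 20 to 120 N. Pads are 22 mm wide; open, the fingers measure 114 mm over their backs; the gripper's body (76 mm by 85 mm) begins 54 mm behind the grasp point. The pads swing forward as they close: fully open they stand 13 mm farther back than shut.
Start: joints at [-1.299, 0.326, -0.193, 1.052, 0, 1.437], TCP at [217.128, -505.345, 207.481] pointing down, gripper open.
Joint ranges: [-2.65, 2.65], [-0.97, 1.79], [-1.3, 1.35], [-1.93, 2.1], [-1.47, 1.37], [-3.14, 3.14]. Speed limits (rad/s): [2.57, 2.57, 3.14, 3.14, 3.14, 3.14].

### API

Orientations are given as [roll, pitch, yaw] about the fixed x, y, z axes, in that order (R = Rz(yaw) Ry(pitch) Rx(roll)).
In Python, from bench import bot, solve_ik, imaging gives the robot as it stands. Calls block until the motion is done:
- bot.move_ptp(position, orientation): joint-space move of the TCP to a pose.
- bot.movel(position, rot=None, max_speed=150, threshold=None): straight line of the TCP; rot=None keeps the orientation; max_speed is the mean speed in mm/s. With threshold (N) it stops when the force on the tool has changed by that much, and returns True; else False.
- bot.move_j(angles): joint-space move.
- bot.grip(opening, effort=None): opening from 0.0 (shut) to 1.0 (fully open); effort is the grip in N (None keeps the last); returns when the fingers have stopped.
- bot.dwell(seconds).
- solve_ik(position, orientation): joint angles nearest the present ones, or None.
- bot.get_state(): the state.
- imaging.capture(name): name is "side" or "top" or "wrist"; returns the picture (480x640x3 uint8, blue, green, red); there is no depth.
- imaging.camera_model(name): a dict with "K" (3x3 intrinsics, pixels), "position" and "rotation" of the camera in the world. Camera axes: x right, y up, looking along -z (the intrinsics and any distortion apply to the point x, -y, -z); pixel columns grow to the right and rows downward; lengths in mm; the calibration is good to about 2 mm. A picture is of the moment at which its call begins: read the wrist's pose just before it. camera_model takes no time and is no camera call; for the wrist camera it gives the pose at the moment of the call.
A pose or a line that the arm cannot do raises bot.IKError and nothing moves.
- bot.sign_off(): hands the job in; it is judged then, once.
The state is a dict: "t": time; "qpos": joint angles; "joint_velocities": joint speeds; "effort": joint torques, N m; "tcp_pos": TCP position; "orientation": TCP orientation; "contact_force": force on the tool from outside, world axes, zero at the start; "wrist_torque": the same for the moment, N m; "opening": opening from 0.0 (shut) to 1.0 (fully open); "gripper_force": force on a finger pad.
Only numpy, scipy, OpenCV 4.12 (cv2) and the standard library are available. Lean on these libraries where they do the work, as an engineer would, in place of code of your own. Each camera call takes 0.05 s, during which the arm holds its last target. There are 200 camera calls.

## Working session

There is one attempt and no reset: what is moved stays moved. The work goes in short steps, each a Python script; the robot and the scene stay as the last script left them, time stands still between calls to the robot, and variables do not carry over. Pictures are saved under pics/ and viewed, at most 10 in all, crops included, and the job is handed in when it is done.

```bash
ls; mkdir -p pics
python3 - <<'E'
from bench import bot, imaging
import cv2,numpy as np
for n in("top","side"):
    im=imaging.capture(n); cv2.imwrite(f"pics/{n}0.png",im)
    m=imaging.camera_model(n); print(n,{k:np.round(np.array(v),3).tolist() if not isinstance(v,str) else v for k,v in m.items()})
m=imaging.camera_model("wrist");print({k:np.round(np.array(v),3).tolist() for k,v in m.items()})
print(bot.get_state())
E
```

```text
pics
top {'K': [[448.405, 0.0, 313.736], [0.0, 448.405, 241.397], [0.0, 0.0, 1.0]], 'position': [348.424, -43.049, 1045.765], 'rotation': [0.182, -0.026, -1.578]}
side {'K': [[462.812, 0.0, 324.222], [0.0, 462.812, 238.478], [0.0, 0.0, 1.0]], 'position': [28.943, 823.263, 757.852], 'rotation': [0.994, -0.018, -2.617]}
{'K': [[408.07, 0.0, 317.469], [0.0, 408.07, 237.581], [0.0, 0.0, 1.0]], 'position': [279.228, -478.659, 373.342], 'rotation': [-0.268, 0.001, -1.165]}
{'t': 0.1, 'qpos': array([-1.29919857e+00,  3.26883220e-01, -1.93500407e-01,  1.05197349e+00,
       -1.42718202e-05,  1.43657730e+00]), 'joint_velocities': array([ 0.00119896, -0.00185924,  0.00118703, -0.00020095, -0.00011673,
       -0.00140693]), 'effort': array([ 2.68633366e-04, -4.44239044e+01,  2.63038176e+01,  7.85253709e-03,
       -1.67235271e-04, -1.92999067e-05]), 'tcp_pos': array([ 216.9688418 , -504.78885352,  206.76655184]), 'orientation': array([-3.14004399e+00, -1.94715598e-04,  4.05816645e-01]), 'contact_force': array([ 0.34310755, -1.17448306, -0.3833825 ]), 'wrist_torque': array([ 0.03092802, -0.01156974, -0.0968023 ]), 'gripper_force': 0.0, 'opening': 1.0009294299567635}
```

View pics/top0.png

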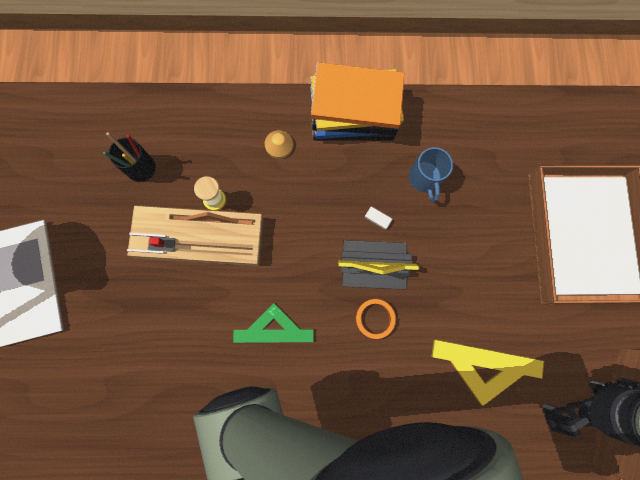

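View pics/side0.png

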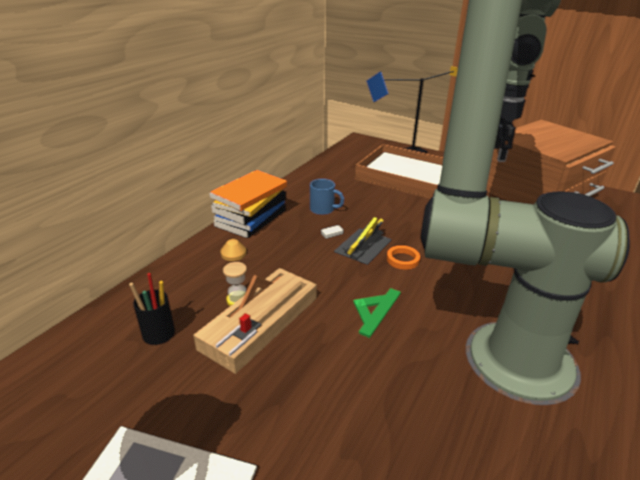

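The top view shows the rack at about (195,235) with the keeper at its left (+y) end. The stand with the small yellow square is at (378,265), the tape at (377,319), the hourglass at (210,193), and the larger yellow and green decoys lie flat. Next I'll get rough positions, then wrist close-ups.

```bash
cat > h.py <<'E'
import numpy as np, cv2
from scipy.spatial.transform import Rotation as Ro
from bench import bot, solve_ik, imaging
def ray(m,uv):
    K=np.array(m["K"]); p=np.linalg.inv(K)@[uv[0],uv[1],1]
    return np.array(m["position"],float), Ro.from_euler("xyz",m["rotation"]).as_matrix()@[p[0],-p[1],-p[2]]
def onz(m,uv,z):
    o,d=ray(m,uv); return o+d*(z-o[2])/d[2]
def proj(m,P):
    q=Ro.from_euler("xyz",m["rotation"]).as_matrix().T@(np.array(P)-m["position"])
    u=np.array(m["K"])@[q[0],-q[1],-q[2]]; return u[:2]/u[2]
def tri(*ms):
    A=np.zeros((3,3));b=np.zeros(3)
    for m,uv in ms:
        o,d=ray(m,uv);d=d/np.linalg.norm(d);M=np.eye(3)-np.outer(d,d);A+=M;b+=M@o
    return np.linalg.solve(A,b)
E
python3 - <<'E'
from h import *
m=imaging.camera_model("top");s=imaging.camera_model("side")
for uv in [(135,206),(262,214),(258,264),(127,256)]: print("rack",onz(m,uv,45).round(1))
for uv in [(344,240),(408,242),(406,290),(342,287)]: print("stand",onz(m,uv,6).round(1))
P=tri((m,(154,241)),(s,(245,323)));print("knob",P,proj(m,P),proj(s,P))
for n,uv,z in (("hg",(207,187),100),("tape",(376,319),20),("green",(274,325),0),("eraser",(379,218),16)):print(n,onz(m,uv,z).round(0))
for p,y in (((360,250,260),0),((360,250,260),1.57),((320,-90,260),0)):
    print(solve_ik(p,[np.pi,0,y]))
E
```

```text
rack [615.1 336.3  45. ]
rack [596.1  47.4  45. ]
rack [480.9  54.8  45. ]
rack [500.  346.6  45. ]
stand [ 542.4 -143.2    6. ]
stand [ 537.3 -295.2    6. ]
stand [ 423.9 -285.4    6. ]
stand [ 431.6 -136.4    6. ]
knob [526.39883338 278.16034406  73.42326785] [154.5102475  241.99620632] [243.89478864 322.67397388]
hg [643. 163. 100.]
tape [ 358. -211.   20.]
green [346.  21.   0.]
eraser [ 593. -226.   16.]
[ 0.43826374  0.08372246 -0.36436873  1.12270514  0.         -2.70332891]
[ 0.43826374  0.08372246 -0.36436873  1.12270514  0.          2.0098564 ]
[-0.49742728 -0.12795434 -0.5698785   1.12887216  0.          2.64416537]
```

Run:
```python
from h import *
import json
for n,p,y in (("stand",(484,-175,240),1.53),("rack",(545,230,250),1.505)):
    bot.move_ptp(p,[np.pi,0,y]); bot.dwell(.3)
    m=imaging.camera_model("wrist"); im=imaging.capture("wrist"); cv2.imwrite(f"pics/w_{n}.png",im)
    json.dump({k:np.array(v).tolist() for k,v in m.items()},open(f"w_{n}.json","w"))
    if n=="stand": im=imaging.capture("side"); cv2.imwrite("pics/side1.png",im)
    if n=="rack": im=imaging.capture("top"); cv2.imwrite("pics/top1.png",im)
print(bot.get_state()["t"],bot.get_state()["qpos"],bot.get_state()["tcp_pos"])
```

```text
3.9833 [ 2.73805411e-01  3.81879991e-01 -1.78977955e-03  1.18705985e+00
  2.12284683e-05  1.91116932e+00] [545.15363606 229.56648497 250.05037537]
```

View pics/w_stand.png

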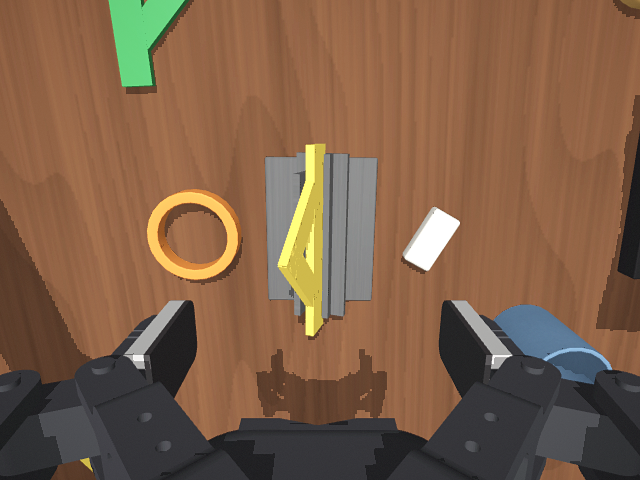

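View pics/w_rack.png

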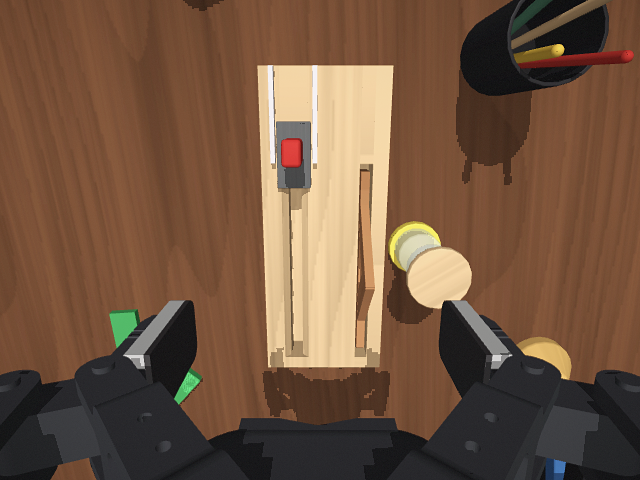

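Wrist views: image up is +y and right is +x. The square's apex is at (283,265), leaning to -x, with bar ends near (316,145) and (315,335). The knob top is at (291,152), the rack spans (258,66) to (382,367), and the slot lies along column ~297. Now I'll measure with masks.

```bash
cat > meas.py <<'E'
from h import *
import json
def big(mask):
    cs,_=cv2.findContours(mask,cv2.RETR_EXTERNAL,cv2.CHAIN_APPROX_NONE); return max(cs,key=cv2.contourArea)
def load(n): return cv2.imread(f"pics/w_{n}.png"),json.load(open(f"w_{n}.json"))
if __name__=="__main__":
    im,m=load("rack"); hsv=cv2.cvtColor(im,cv2.COLOR_BGR2HSV)
    b=im.astype(int)
    roi=np.zeros(im.shape[:2],np.uint8); roi[50:385,250:400]=255
    mk=((hsv[...,2]>170)&(hsv[...,1]<140)).astype(np.uint8)*255&roi
    c=cv2.convexHull(big(cv2.morphologyEx(mk,cv2.MORPH_CLOSE,np.ones((9,9)))))
    q=cv2.approxPolyDP(c,6,True)[:,0]; print("rack px",q.tolist())
    for u in q: print(onz(m,u+0.,45).round(1))
    red=((hsv[...,1]>180)&((hsv[...,0]<6)|(hsv[...,0]>174))&(hsv[...,2]>100)).astype(np.uint8)*255&roi
    print("red rect",cv2.boundingRect(big(red)), [int(hsv[r,291,2]) for r in range(136,172)],[int(hsv[152,c,2]) for c in range(278,306)])
    for r in (210,260,330): print(r,hsv[r,282:312,2].tolist())
    im,m=load("stand"); hsv=cv2.cvtColor(im,cv2.COLOR_BGR2HSV)
    roi[:]=0; roi[120:350,255:345]=255
    ye=((hsv[...,0]>20)&(hsv[...,0]<35)&(hsv[...,1]>120)&(hsv[...,2]>70)).astype(np.uint8)*255&roi
    print("yel",cv2.approxPolyDP(big(ye),2.0,True)[:,0].tolist())
    cv2.imwrite("pics/crop.png",np.hstack([cv2.resize(im[130:350,250:390],None,fx=2.7,fy=2.7,interpolation=cv2.INTER_NEAREST),cv2.resize(cv2.imread("pics/w_rack.png")[100:320,250:390],None,fx=2.7,fy=2.7,interpolation=cv2.INTER_NEAREST)]))
    roi[:]=0; roi[140:310,255:385]=255
    gr=((hsv[...,1]<40)&(hsv[...,2]>60)).astype(np.uint8)*255&roi
    q=cv2.approxPolyDP(cv2.convexHull(big(gr)),4,True)[:,0]
    for u in q: print(u,onz(m,u+0.,6).round(1))
E
python3 meas.py
```

```text
rack px [[392, 65], [379, 354], [373, 366], [268, 366], [257, 66]]
[616.6 340.9  45. ]
[598.1  66.3  45. ]
[591.6  52.8  45. ]
[483.2  60.   45. ]
[502.5 347.7  45. ]
red rect (281, 138, 21, 29) [117, 121, 149, 162, 217, 220, 222, 225, 225, 225, 224, 225, 224, 224, 224, 223, 223, 223, 223, 223, 221, 221, 221, 221, 220, 219, 219, 220, 213, 190, 168, 91, 75, 73, 72, 73] [118, 118, 124, 158, 205, 213, 224, 223, 223, 223, 223, 223, 223, 223, 223, 223, 222, 222, 222, 221, 203, 191, 154, 90, 86, 122, 115, 118]
210 [188, 195, 199, 200, 200, 204, 209, 94, 107, 253, 241, 238, 240, 248, 249, 248, 246, 246, 245, 239, 217, 217, 216, 216, 210, 206, 247, 246, 247, 247]
260 [223, 204, 200, 199, 197, 196, 200, 204, 98, 117, 178, 250, 243, 242, 244, 244, 243, 242, 240, 240, 219, 212, 211, 214, 214, 214, 235, 241, 239, 238]
330 [234, 237, 227, 182, 186, 190, 188, 190, 191, 121, 109, 254, 246, 241, 239, 238, 237, 235, 236, 238, 238, 201, 202, 205, 206, 199, 211, 236, 238, 242]
yel [[325, 144], [305, 145], [307, 180], [278, 262], [279, 269], [305, 305], [305, 334], [311, 336], [322, 324], [322, 162]]
[326 153] [ 494.3 -134.7    6. ]
[377 159] [ 543.3 -142.5    6. ]
[370 299] [ 535.4 -288.7    6. ]
[344 309] [ 507.5 -299.1    6. ]
[322 309] [ 484.  -298.1    6. ]
```

View pics/crop.png

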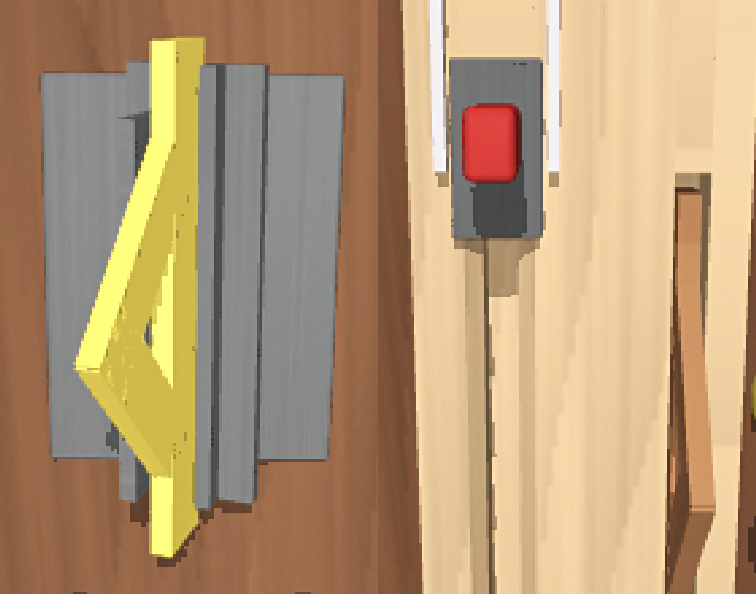

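Run:
```python
from meas import *
_,m=load("rack")
c=np.array([onz(m,u,45)[:2] for u in [(257,66),(392.5,65),(268,366.5)]])
ey=c[0]-c[2]; yaw=np.arctan2(-ey[0],ey[1]); print("yaw",yaw,np.linalg.norm(ey))
ex=c[1]-c[0]; print("yaw x",np.arctan2(ex[1],ex[0]),np.linalg.norm(ex))
R=lambda a:np.array([[np.cos(a),-np.sin(a)],[np.sin(a),np.cos(a)]])
for p,l in zip(c,[(-30,180),(85,180),(-30,-110)]): print("org",(p-R(yaw)@l).round(1))
O=np.mean([p-R(yaw)@l for p,l in zip(c,[(-30,180),(85,180),(-30,-110)])],0)
for u in [(295.2,210),(295.3,260),(296.5,330)]: print("slot",onz(m,u,45).round(1),(R(yaw).T@(onz(m,u,45)[:2]-O)).round(1))
k=onz(m,(291.7,152.5),90); print("knob",k.round(1),(R(yaw).T@(k[:2]-O)).round(1))
for u in [(276.5,188.5),(310.7,188.5),(277,121.5)]: k=onz(m,u,52); print("keeper",(R(yaw).T@(k[:2]-O)).round(1))
_,m=load("stand")
for n,u,z in (("farB",(305.5,144.8),50.3),("farF",(314.8,144.6),53.1),("nearB",(305.6,335.5),50.3),("nearF",(313.7,336.7),53.1),("apex",(283,267),108)): print(n,onz(m,u,z).round(1))
t=imaging.camera_model("top");im=cv2.imread("pics/top1.png");hsv=cv2.cvtColor(im,cv2.COLOR_BGR2HSV)
ye=((hsv[...,0]>20)&(hsv[...,0]<35)&(hsv[...,1]>120)&(hsv[...,2]>70)).astype(np.uint8)*255;ye[:,:330]=0;ye[:,425:]=0;ye[:250]=0;ye[285:]=0
q=cv2.approxPolyDP(big(ye),1.5,True)[:,0];print(q.tolist())
for P in ((473.4,-123.7,51),): print(proj(t,P))
```

```text
yaw -0.06700569560909413 288.9509261461155
yaw x -0.06022495658654054 114.67069425768359
org [520.4 166.1]
org [520.1 166.9]
org [520.5 167.2]
slot [524.7 221.9  45. ] [ 0.6 55.3]
slot [520.8 173.2  45. ] [0.  6.4]
slot [516.   99.1  45. ] [  0.2 -67.8]
knob [528.8 276.8  90. ] [  1.1 110.4]
keeper [-15.5  76.3]
keeper [15.2 76.3]
keeper [-13.5 134.1]
farB [ 476.3 -124.3   50.3]
farF [ 484.2 -124.3   53.1]
nearB [ 467.4 -304.5   50.3]
nearF [ 475.3 -304.5   53.1]
apex [ 456.1 -213.2  108. ]
[[338, 260], [338, 264], [341, 266], [353, 266], [383, 274], [405, 268], [419, 268], [416, 264]]
[337.75279278 266.6740981 ]
```

```bash
cat >> h.py <<'E'
O=np.array([520.4,166.8]); RY=-0.065
def rk(x,y,z):
    c,s=np.cos(RY),np.sin(RY); return [O[0]+c*x-s*y,O[1]+s*x+c*y,z]
DN=[np.pi,0,np.pi/2+RY]
def st(tag):
    s=bot.get_state(); print(tag,"t",round(s["t"],2),"tcp",s["tcp_pos"].round(1),"F",s["contact_force"].round(1),"open",round(s["opening"],3),"gf",round(s["gripper_force"],1),"M",s["wrist_torque"].round(2))
E
python3 - <<'E'
from h import *
bot.grip(0.5)
bot.move_ptp(rk(.5,110.4,115),DN)
print(bot.movel(rk(.5,110.4,60),threshold=8,max_speed=100)); st("down")
bot.grip(0.0,30); st("grip")
print(bot.movel(rk(.5,110.4+44,60),max_speed=70,threshold=15)); st("slid")
bot.grip(0.5); st("rel")
bot.movel(rk(.5,154,115),max_speed=200)
cv2.imwrite("pics/top2.png",imaging.capture("top"))
m=imaging.camera_model("wrist");im=imaging.capture("wrist");cv2.imwrite("pics/w2.png",im)
cv2.imwrite("pics/w2s.png",np.vstack([im]))
E
```

```text
False
down t 5.81 tcp [528.9 277.   60.9] F [-0.1  0.1 -0.3] open 0.501 gf 0.0 M [0.04 0.01 0.06]
grip t 6.16 tcp [527.4 277.3  61. ] F [-3.9 -0.1  4.6] open 0.172 gf 29.8 M [0.02 0.8  0.  ]
False
slid t 6.93 tcp [530.1 317.8  61. ] F [-4.2 -8.2  9.6] open 0.173 gf 30.1 M [-1.93  0.84 -0.06]
rel t 7.32 tcp [531.1 321.2  60.1] F [-0.2  0.1 -0.3] open 0.497 gf 0.0 M [-0.04 -0.01  0.02]
```

View pics/w2.png

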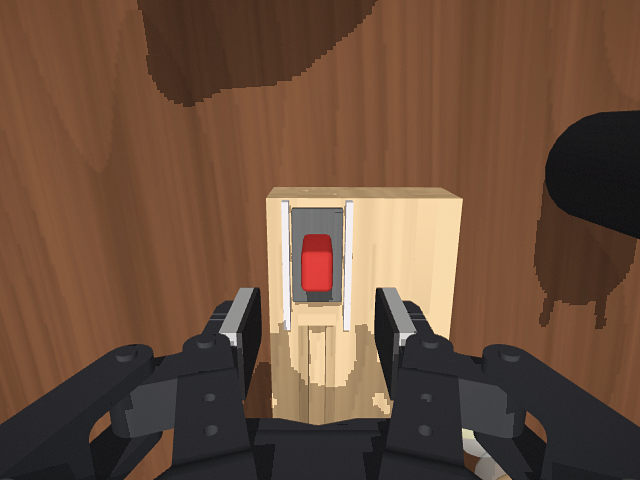

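The knob is at (317,262). The keeper plate sits at the outer end, clear of the slot, and the slide ended against the stop (8 N). Next I'll take the square.

```bash
cat >> h.py <<'E'
def sq(org,psi,tilt,h):
    "TCP pose holding the square with finger ends h above its long edge"
    r=Ro.from_euler("z",psi)*Ro.from_euler("y",-tilt); x,y,z=r.as_matrix().T
    return list(np.array(org)+h*z),list(Ro.from_matrix(np.c_[y,x,-z]).as_euler("xyz"))
SO=np.array([485.0,-214.0,25.4]); SP=-0.049; T=np.radians(20)
E
python3 - <<'E'
from h import *
p,r=sq(SO,SP,T,130); print(np.round(p+r,2))
bot.move_ptp(p,r)
m=imaging.camera_model("wrist");im=imaging.capture("wrist");cv2.imwrite("pics/w3.png",im)
p,_=sq(SO,SP,T,53)
print(bot.movel(p,max_speed=100,threshold=8)); st("at")
bot.grip(0.0,40); st("grip")
cv2.imwrite("pics/w4.png",imaging.capture("wrist"))
E
```

```text
[ 440.59 -211.82  147.56    2.79    0.      1.52]
False
at t 10.77 tcp [ 467.1 -213.2   75.5] F [ 0.2 -0.3 -0.1] open 0.5 gf 0.0 M [-0.04  0.31 -0.  ]
grip t 11.18 tcp [ 467.1 -213.4   75.9] F [-2.6  2.   7.2] open 0.07 gf 39.4 M [ 0.17  0.51 -0.03]
```

View pics/w4.png

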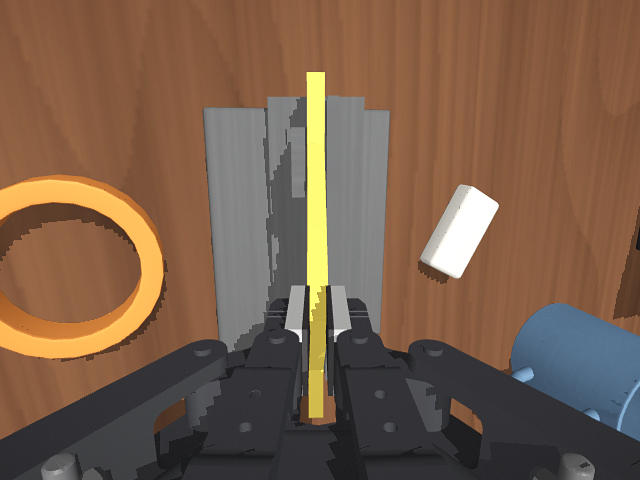

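The plate is held centred between the pads; its far end is at (316,72) and the eraser is untouched. I'll lift it and hover over the slot.

```bash
sed -i 's/^O=np.array.*; RY/O=np.array([519.2,166.8]); RY/' h.py
python3 - <<'E'
from h import *
p,_=sq(SO,SP,T,53+75); print(bot.movel(p,max_speed=120)); st("lift")
p,r=sq([*rk(0,-40,0)[:2],130],RY,0,53); bot.move_ptp(p,r)
p,r=sq(rk(0,0,68),RY,0,53); bot.movel(p,r,max_speed=120); bot.dwell(.3); st("hover")
import json
m=imaging.camera_model("wrist");im=imaging.capture("wrist");cv2.imwrite("pics/w5.png",im)
json.dump({k:np.array(v).tolist() for k,v in m.items()},open("w_5.json","w"))
cv2.imwrite("pics/top5.png",imaging.capture("top"));cv2.imwrite("pics/side5.png",imaging.capture("side"))
print(proj(m,rk(0,90,96)),proj(m,rk(0,98,45)),proj(m,rk(0,60,45)))
E
```

```text
False
lift t 12.0 tcp [ 441.  -211.6  145.2] F [ 0.8 -0.4 -0.7] open 0.067 gf 39.1 M [0.05 0.43 0.06]
hover t 14.39 tcp [519.6 166.7 121.6] F [-0.1 -0.4 -0.8] open 0.067 gf 39.0 M [ 0.   -0.06 -0.09]
[315.02507301  70.56727616] [315.4488734   67.01009925] [315.55863472 137.58044747]
```

View pics/w5.png

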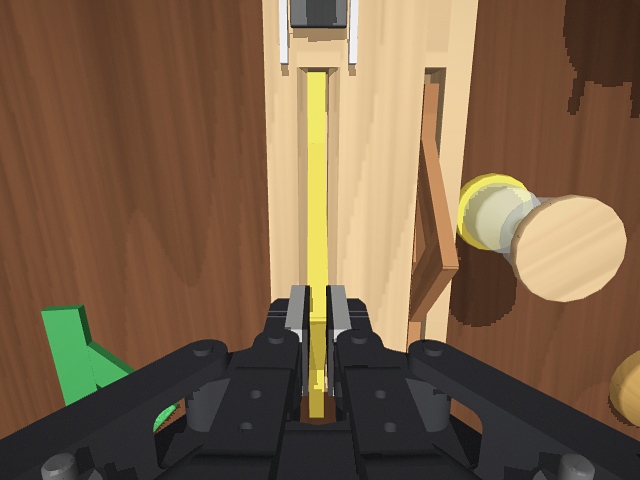

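Run:
```python
from h import *
im=cv2.imread("pics/w5.png");g=cv2.cvtColor(im,cv2.COLOR_BGR2HSV)
for r in (85,130,180,240): print(r,[f"{a}/{b}" for a,b in g[r,294:344,1:].tolist()])
```

```text
85 ['86/230', '86/229', '86/231', '98/185', '95/190', '96/188', '96/183', '98/180', '96/186', '96/194', '95/196', '93/197', '91/197', '128/221', '145/242', '143/240', '143/240', '142/240', '142/240', '143/240', '142/240', '143/239', '142/240', '143/240', '143/239', '142/240', '143/240', '142/240', '142/240', '143/240', '143/242', '134/208', '97/169', '102/157', '107/141', '88/217', '90/215', '90/212', '91/211', '92/208', '96/200', '95/194', '94/199', '93/204', '93/206', '94/196', '84/238', '83/240', '82/239', '80/239']
130 ['86/226', '86/226', '88/227', '92/207', '96/185', '98/190', '95/193', '96/194', '96/194', '95/194', '93/195', '93/197', '93/197', '113/210', '147/244', '145/242', '144/241', '144/241', '145/241', '144/241', '144/241', '144/241', '145/241', '144/241', '145/241', '145/241', '146/241', '146/241', '145/241', '145/241', '147/241', '96/241', '78/244', '93/191', '101/171', '90/216', '91/214', '92/211', '91/210', '91/211', '93/209', '93/208', '92/208', '91/204', '93/201', '84/233', '82/242', '82/240', '82/240', '80/240']
180 ['89/223', '86/222', '87/223', '88/222', '95/18
[... 299 characters left out ...]
4', '108/113', '90/216', '91/214', '91/211', '92/210', '93/208', '91/210', '91/210', '91/213', '89/215', '91/208', '84/230', '82/239', '84/239', '84/239', '82/239', '82/239']
240 ['89/220', '90/219', '89/218', '90/217', '91/204', '95/191', '95/193', '96/193', '95/193', '93/191', '97/190', '92/191', '93/190', '135/221', '153/244', '151/242', '151/242', '152/241', '151/242', '151/242', '151/242', '151/242', '151/242', '152/242', '152/242', '152/241', '152/242', '151/242', '151/242', '151/242', '151/242', '151/243', '153/245', '118/197', '88/209', '92/209', '90/206', '92/205', '90/208', '92/209', '90/208', '91/208', '92/208', '88/221', '85/235', '85/235', '85/233', '85/232', '85/231', '86/229']
```

Slot centre and plate agree within about 1 mm at the far end. I'll apply small x and yaw corrections, then insert.

Run:
```python
from h import *
x,yaw=0.5,RY-0.007
p,r=sq(rk(x,0,50),yaw,0,53); print(bot.movel(p,r,max_speed=50,threshold=8)); st("mouth")
p,r=sq(rk(x,0,16),yaw,0,53); print(bot.movel(p,r,max_speed=50,threshold=12)); st("in")
p,r=sq(rk(x,0,9),yaw,0,53); print(bot.movel(p,r,max_speed=20,threshold=8)); st("bottom")
```

```text
False
mouth t 15.05 tcp [519.3 166.7 102.5] F [ 0.3  0.4 -1.4] open 0.074 gf 39.0 M [-0.   -0.04  0.02]
False
in t 15.88 tcp [519.8 166.8  69.1] F [ 0.6  0.8 -1. ] open 0.07 gf 39.0 M [-0.01 -0.01  0.02]
True
bottom t 16.15 tcp [520.8 166.9  66.8] F [-1.4  0.7  5. ] open 0.07 gf 39.7 M [-0.02  0.05 -0.03]
```

Run:
```python
from h import *
bot.grip(0.35); st("rel")
p=bot.get_state()["tcp_pos"]
bot.movel([p[0],p[1],165],max_speed=120)
p=rk(0,120,165); bot.movel(p,DN,max_speed=200); bot.dwell(.2); st("up")
m=imaging.camera_model("wrist")
a=imaging.capture("wrist");cv2.imwrite("pics/w6.png",a)
cv2.imwrite("pics/t6.png",imaging.capture("top"))
s=imaging.capture("side");cv2.imwrite("pics/s6.png",s)
cv2.imwrite("pics/s6c.png",np.hstack([cv2.resize(s[240:390,180:330],(400,400)),cv2.resize(imaging.capture("top")[190:280,115:275],(400,400))]))
```

```text
rel t 16.51 tcp [519.2 166.7  65.6] F [-0.6  0.1 -0.2] open 0.349 gf 0.0 M [ 0.    0.03 -0.02]
up t 18.43 tcp [527.1 285.3 165.1] F [ 1.  -0.7  0.1] open 0.352 gf 0.0 M [-0.   -0.01  0.01]
```

View pics/s6c.png

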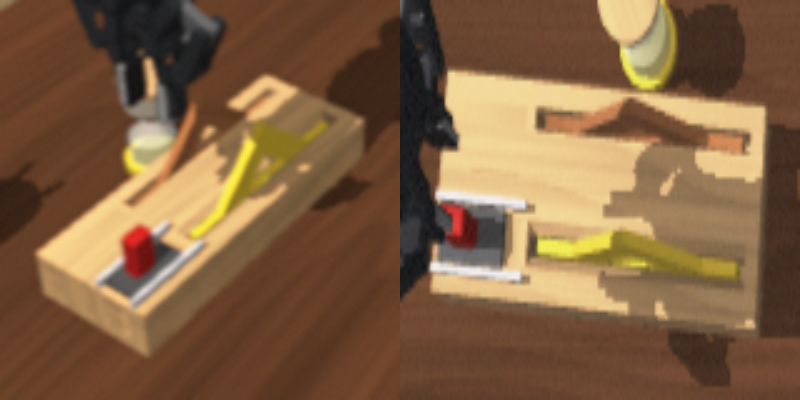

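Both views show the square seated upright in the slot, both ends sunk below the top, and the keeper open. Now I'll shut the keeper.

Run:
```python
from h import *
bot.grip(0.5)
bot.movel(rk(.8,150.5,115),DN,max_speed=200)
print(bot.movel(rk(.8,150.5,60),max_speed=100,threshold=8)); st("down")
bot.grip(0.0,30); st("grip")
print(bot.movel(rk(.8,150.5-48.5,60),max_speed=60,threshold=15)); bot.dwell(.2); st("slid")
bot.grip(0.5); st("rel")
bot.movel(rk(.8,103,170),max_speed=150)
p=rk(-150,100,230); bot.movel(p,max_speed=250); bot.dwell(.2); st("away")
cv2.imwrite("pics/w7.png",imaging.capture("wrist"))
s=imaging.capture("side");t=imaging.capture("top");cv2.imwrite("pics/top7.png",t);cv2.imwrite("pics/side7.png",s)
cv2.imwrite("pics/s7c.png",np.hstack([cv2.resize(s[240:390,180:330],(400,400)),cv2.resize(t[190:280,115:275],(400,400))]))
```

```text
False
down t 20.06 tcp [530.4 317.   60.7] F [-0.2  0.8 -0.1] open 0.493 gf 0.0 M [-0.03 -0.03  0.06]
grip t 20.41 tcp [530.1 317.3  61. ] F [-1.9  0.3  6.8] open 0.17 gf 30.3 M [-0.03  0.45 -0.07]
False
slid t 21.57 tcp [527.  272.2  61.1] F [-2.1  9.2  3.8] open 0.174 gf 30.1 M [ 1.89  0.34 -0.02]
rel t 21.95 tcp [526.6 268.1  59.8] F [ 0.4 -0.8 -0.3] open 0.503 gf 0.0 M [-0.   -0.03 -0.05]
away t 23.83 tcp [376.8 276.1 229.1] F [ 0.2 -0.3  0.3] open 0.501 gf 0.0 M [-0.   -0.04  0.06]
```

View pics/s7c.png

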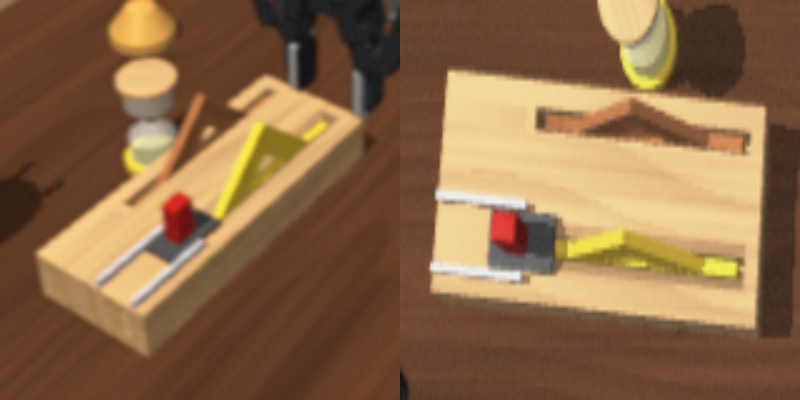

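The keeper travelled 45 mm to its stop and covers the square's shoulder, and the gripper is clear. Handing in.

```bash
python3 -c "
from h import *
print(bot.sign_off())"
```

```text
the job is handed in; nothing more can be done
None
```

The job is handed in after about 24 s of robot time, with no verdict returned: the yellow set square is seated apex up in the slot, the keeper is shut over its end against the stop, and no unintended contact was felt on the way.

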